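Tighten a coffee grinder's lock ring with its pin spanner

ROBOT

A 6-joint arm with a two-finger parallel gripper is mounted at the origin on a cart in front of the work surface, level with it; the furniture and walls round the work are solid. World frame = base frame: x ahead of the robot, y to its left, z up, the work surface at z = 0. Lengths are in mm, angles in rad, forces in N, time in s.
With the tool pointing down it reaches from about 300 to 775 mm from the base axis. Payload 14.6 kg.
Tool frame: the origin (TCP) lies at the very end of the fingers, on their centre line; the grasp point (between the pads) lies 19 mm behind it; z points along the fingers, y is the line along which they close (so a half turn about z gives the same grasp; the last joint's range is limited). The gripper opens to 94 mm and grips with 3 to 60 N. Pads are 16 mm wide; open, the fingers measure 119 mm over their backs; the gripper's body (75 mm by 177 mm) begins 78 mm behind the grasp point.
Start: joints at [-1.396, 0.3, 1.521, -0, 1.321, -0.067], TCP at [131.691, -533.991, 172.846] pointing down, gripper open.
Joint ranges: [-3.03, 3.03], [-0.79, 2.21], [0.23, 2.52], [-1.04, 4.18], [0, 3.07], [-2.55, 2.55]. Speed limits (rad/s): [2.22, 2.22, 2.57, 3.14, 3.14, 3.14].

INTERFACE

Orientations are given as [roll, pitch, yaw] about the fixed x, y, z axes, in that order (R = Rz(yaw) Ry(pitch) Rx(roll)).
In Python, from cell import read_state, viewer, manip, models gives the robot as it stands.
- The arm moves only by the tool carry_out, never from a script. Its argument "deltas" is a list of rows, each an object with "dp": the shift along the tool's x, y, z in mm, a list of three; "roll": the turn about the tool's z in degrees; "gripper": the opening, from -1 (shut) to 1 (fully open), so that 0 is half open. In form: [{"dp": [tx, ty, tz], "roll": roll, "gripper": gripper}, ...]. A call has 1 to 12 rows; each row is the pose to reach, as a shift and turn from the pose commanded when the call began, along the tool's axes at that moment; what a row does not reach only later rows make up. A row lasts 1/12 s, in which the tool goes at most 41.7 mm and 7.16 degrees, less where a joint would pass 70% of its speed; a pose out of reach is approached as far as the arm can. A call with a gripper value outside its range is refused whole. The fingers move at their own pace and stop on an object; "newtons" is the grip in N (left out, the last holds). Time passes only in rows, so rows that repeat a pose let the fingers close. It gives the time, the measured TCP pose, the force, the opening and the grip force at its end, in the units of the state.
- read_state(): the state, without advancing time (a new reading comes with each control period).
- viewer.camera(name): name is "side" or "top"; returns the picture (480x640x3 uint8, red, green, blue); there is no depth.
- viewer.camera_params(name): a dict with "fovy" (degrees; the focal length in pixels is half the picture's height over the tangent of half this angle, whatever the lens; pixels are square), "cx", "cy" (the principal point, pixels), "k1" (the pictures are not rectified: a ray, as slopes to the right and down, at radius r is drawn at 1 + k1 r^2 times it, then the intrinsics apply), "eye" and "attitude" of the camera in the world. Camera axes: x right, y up, looking along -z (the intrinsics and any distortion apply to the point x, -y, -z); pixel columns grow to the right and rows downward; lengths in mm; the calibration is good to about 2 mm. A picture is of the moment at which its call begins. camera_params takes no time and is no camera call.
- manip.sign_off(): hands the job in; it is judged then, once.
Trained networks look in the newest picture that a camera, given by its name, has taken for a name from the list of things; names that differ only in an ending like _2 or _b are one class to them, and where a whole thing is asked for, a point or a joint stands for the part that bears it (a point fixed in the world has none). Each returns a list of dicts, best first, with "p" (0 to 1); they miss things now and then, are a little off and sometimes report something else, mostly with a low value. They report only what shows in the picture. A call takes as long as a camera call.
- models.cut_out(camera, label): "region" (480x640 bool, what is visible of it) and "box" ([left, top, right, bottom] in pixels, round what is visible of it).
The state is a dict: "clock": time; "joints": joint angles; "qd": joint speeds; "effort": joint torques, N m; "eef_pos": TCP position; "eef_rot": TCP orientation; "wrist_force": force on the tool from outside, world axes, zero at the start; "moment": the same for the moment, N m; "finger_gap": finger opening in mm; "finger_force": force on a finger pad.
Only numpy, scipy, OpenCV 4.12 (cv2) and the standard library are available. Lean on these libraries where they do the work, as an engineer would, in place of code of your own. Each camera call takes 0.05 s, during which the arm holds its last target. There are 200 camera calls.

TASK

The coffee grinder's hopper is off and its brass lock ring is loose. Take the two-pin spanner from its wooden rest, seat both pins well into the ring's two holes, and turn the ring clockwise (seen from above) until it is fully home against its stop, without forcing it. Then put the spanner back in its rest as it was, handling the grinder only with the spanner and leaving the other things on the worktop where they are.

Things in the scene. Friction and masses are not known exactly. Their poses are not given: they have to be found in the camera images.
- grinder: Round grey coffee grinder, fixed, 130 mm diameter at the foot, 120 mm at the top, 99 mm high. Origin: on its vertical axis at the worktop; z up; its front (dial, red pin) faces its -x. The lock ring lies in its open top and turns about its axis with 0.2 N m friction, staying where it is left. It is harmed if the spanner bears on it or its ring with more than 40 N in all.
- ring_axis (a point): Centre of the lock ring's upper face, 98 mm above the worktop (axes of the grinder, NOT turning with the ring). Brass ring, 91 mm diameter, 10 mm thick, 6 mm free below; two through holes of 9 mm, opposite, 24 mm from the axis. Hole line unmeasured: at the start 0.75 to 1.4 rad counter-clockwise (from above) of the grinder's x axis; find it by eye or feel. Stop: line along x (0 rad).
- lock_pin (a joint): How far the red witness pin (10 mm diameter) has crept out of its bush in the grinder's front, in m. A fine thread under the ring drives it: 0.0004 m per rad of clockwise turn, from 0 to 0.00026 at the start to 0.00056 when the ring is at its stop. This is too little to be measured well; the stop is better felt (the turning moment climbs above the 0.2 N m of friction).
- spanner: Loose two-pin spanner, about 0.16 kg. Origin: centre, level with the pin tips; z up, x along its bar. Two steel pins, 6 mm diameter, tapered tips, 14 mm long, point down at x = +24 and -24 mm. Steel bar 104 x 16 x 8 mm, underside 14 mm above the origin. On it the blue grip, an upright slab 60 mm along x, 14 mm thick along y, 22 to 67 mm above the origin. Alike when turned half round.
- pin_a (a point): Centre of the tip of the spanner's pin at x = +24 mm.
- pin_b (a point): Centre of the tip of the spanner's pin at x = -24 mm.
- spanner_rest: Fixed wooden rest 116 x 54 mm, 31 mm high. Origin: centre of underside; x along it. Posts at x = +45 and -45 mm (18 mm wide) carry the bar's ends 24 mm above the origin, between lips 26 mm apart and 7 mm high (bar 16 mm wide); the pins hang free between the posts. In the rest the spanner's origin is 10 mm above the rest's and its x axis lies along the rest's, either way round.
- mug: Bystander: speckled mug, 92 x 128 x 95 mm; origin at the centre of its underside.
- honey_jar: Bystander: glass honey jar with black lid, 62 mm diameter, 86 mm high; origin at the centre of its underside.
- salt_shaker: Bystander: salt shaker with grey top, 44 mm diameter, 90 mm high; origin at the centre of its underside.
- spice_jar: Bystander: spice jar with green cap, 46 mm diameter, 106 mm high; origin at the centre of its underside.

How it is judged (in metres and radians):
On the way, in this order (a step that is already met when the one before it is completed fails the run):
1. both spanner pins at least 5 mm deep in the ring's holes, the ring not yet turned home (red pin under 0.35 mm out) (z of each of pin_a, pin_b in the frame of grinder below 0.093 m and horizontal distance between pin_a and grinder between 0.021 and 0.027 m and horizontal distance between pin_b and grinder between 0.021 and 0.027 m and value of joint lock_pin below 0.00035 m), for 0.2 s.
2. the ring turned home (red pin more than 0.54 mm out: within 0.05 rad of its stop) with both spanner pins at least 5 mm deep in its holes (z of each of pin_a, pin_b in the frame of grinder below 0.093 m and horizontal distance between pin_a and grinder between 0.021 and 0.027 m and horizontal distance between pin_b and grinder between 0.021 and 0.027 m and value of joint lock_pin above 0.00054 m), for 0.1 s.
At the end, for the whole second after the job is handed in: The ring is home, within 0.05 rad of its stop (red pin more than 0.54 mm out); the spanner rests at rest and upright in its rest, bar between the lips on both posts (origin within 15 mm of the rest's centre, 7 to 13 mm above its underside, within 0.2 rad of its length) (value of joint lock_pin above 0.00054 m and horizontal distance between spanner and spanner_rest below 0.015 m and z of spanner in the frame of spanner_rest between 0.007 and 0.013 m and angle between spanner's own z axis and vertical below 0.08 rad and angle between the x axis of spanner and the x axis of spanner_rest, either way round below 0.2 rad and linear speed of spanner below 0.02 m/s); the robot touches nothing.
It fails at once if the spanner bears on the grinder or its ring with more than 40 N (contact force between spanner and grinder above 40 N).
It fails at once if the robot's hand or arm itself pushes the grinder, its ring or its red pin with more than 5 N (contact force between any of the fingers, the arm and grinder above 5 N).
It fails at once if a bystander (mug, honey jar, salt shaker, spice jar) is moved more than 20 mm (distance of any of mug, honey_jar, salt_shaker, spice_jar from where it was at the start of the episode above 0.02 m).
It also fails if it takes over 69 s, if anything falls off the work surface, if the arm or the gripper's body presses on something with over 40 N, if the wrist force passes 120 N, or if a joint passes its speed limit or range.

## Working session

There is one attempt and no reset: what is moved stays moved. The work goes in short steps, Python scripts to look and compute and a tool call to move; the robot and the scene stay as the last step left them, time stands still between calls to the robot, and variables do not carry over. Pictures are saved under pics/ and viewed, at most 10 in all, crops included, and the job is handed in when it is done.

Besides the shell and the picture viewer there is one more tool, called after ">>>" as name([rows], argument=value, ...), one row to a line, values as JSON. carry_out: Moves the arm, as the interface text tells. Its arguments: {"type":"object","properties":{"deltas":{"type":"array"},"newtons":{"type":"number"}},"required":["deltas"]}

```bash
mkdir -p pics; ls; cat > h.py <<'E'
import numpy as np, cv2
from cell import read_state, viewer, manip, models
from scipy.spatial.transform import Rotation as R
def P(n):
    return viewer.camera_params(n)
def K(n):
    p=P(n); return 240/np.tan(np.radians(p['fovy'])/2),p['cx'],p['cy'],p['k1']
def att(p):
    a=np.array(p['attitude'],float)
    return a if a.shape==(3,3) else R.from_euler('xyz',a).as_matrix()
def ray(n,u,v):
    p=P(n); f,cx,cy,k=K(n); d=np.array([(u-cx)/f,(v-cy)/f]); s=d.copy()
    for _ in range(30): s=d/(1+k*(s@s))
    return np.array(p['eye'],float), att(p)@np.array([s[0],-s[1],-1])
def atz(n,u,v,z):
    e,d=ray(n,u,v); return (e+d*(z-e[2])/d[2])[:2]
def proj(n,X):
    p=P(n); f,cx,cy,k=K(n); c=(np.asarray(X,float)-np.array(p['eye'],float))@att(p)
    s=np.array([c[...,0],-c[...,1]])/-c[...,2]; s=s*(1+k*(s**2).sum(0)); return (s.T*f+[cx,cy])
E
python3 - <<'E'
from h import *
s=read_state(); print(s)
for n in('side','top'):
    print(n,P(n)); im=viewer.camera(n); cv2.imwrite(f'pics/{n}0.png',im[:,:,::-1])
    for l in('grinder','spanner','spanner_rest','mug','honey_jar','salt_shaker','spice_jar','ring_axis'):
        try:
            for r in models.cut_out(n,l)[:2]:
                m=r['region']; c=cv2.moments(m.astype(np.uint8),True); rr=cv2.minAreaRect(np.argwhere(m)[:,::-1].astype(np.float32))
                print(l,round(r['p'],2),r['box'],np.round([c['m10']/c['m00'],c['m01']/c['m00']],1),np.round(rr[0],1),np.round(rr[1],1),round(rr[2],1))
        except Exception as e: print(l,e)
E
```

```text
pics
{'clock': 0.0, 'joints': array([-1.39561751e+00,  3.00498227e-01,  1.52156207e+00,  1.89148211e-06,
        1.32066650e+00, -6.66077073e-02]), 'qd': array([-7.52817788e-04, -1.67861650e-03, -1.63986181e-05, -4.86758659e-04,
        1.09024454e-03,  1.15809271e-04]), 'effort': array([-2.26652010e-03, -5.31809628e+01, -3.52741098e+01,  7.06409407e-02,
        2.44026049e-02, -4.52106781e-05]), 'eef_pos': array([ 131.63472972, -533.72334347,  172.27950243]), 'eef_rot': array([-3.14046114e+00, -7.73151562e-05,  2.41786009e-01]), 'wrist_force': array([-0.10766449,  0.27168287, -0.24655816]), 'moment': array([ 0.01099593,  0.0073876 , -0.05558616]), 'finger_force': 0.0, 'finger_gap': 94.37679483837708}
side {'fovy': 49.09079029115982, 'cx': 328.0401155697156, 'cy': 234.88746611606743, 'k1': -0.09796426926512022, 'eye': array([-27.57891542, 868.47803966, 598.21892785]), 'attitude': array([ 1.11260147, -0.00889739, -2.55840132])}
grinder 0.86 [269.7, 251.5, 332.8, 329.5] [300.3 289.4] [300.5 289.5] [75. 65.] 90.0
spanner 0.67 [360.4, 211.5, 395.5, 244.2] [378.8 227.6] [381.1 228. ] [35.
[... 1038 characters left out ...]
anner 0.91 [385.2, 235.7, 403.9, 286.4] [394.1 259.3] [394.5 259.7] [ 9.4 44.3] 11.3
spanner_rest 0.74 [376.3, 231.6, 406.2, 286.1] [390.3 257.8] [391.5 258.8] [22.9 48.7] 12.3
mug 0.69 [135.8, 172.2, 187.0, 222.3] [160.  193.1] [163.6 192.4] [57.7 40.8] 19.0
honey_jar 0.84 [295.4, 176.6, 322.8, 207.7] [309.4 191.4] [309. 192.] [32. 26.] 90.0
honey_jar 0.39 [385.1, 237.3, 404.9, 285.9] [394.2 258.8] [394.5 259.7] [11.4 45.9] 11.3
salt_shaker 0.78 [427.9, 176.5, 453.9, 203.6] [438.1 189.2] [438.2 189.4] [18.8 26.8] 63.4
spice_jar 0.56 [456.6, 231.8, 490.9, 258.9] [472.8 242.7] [472.8 242.5] [20.9 34.3] 77.5
ring_axis 0.89 [213.2, 239.3, 279.2, 296.7] [243.9 267.5] [244.5 267.5] [57. 63.] 90.0
```

```bash
python3 - <<'E'
from h import *
t=cv2.imread('pics/top0.png'); s=cv2.imread('pics/side0.png')
a=cv2.resize(t[230:300,205:285],None,fx=5,fy=5,interpolation=2)
b=cv2.resize(t[225:295,365:415],None,fx=5,fy=5,interpolation=2)
c=cv2.resize(s[175:345,255:415],None,fx=2,fy=2,interpolation=2)
o=np.zeros((600,800,3),np.uint8); o[:350,:400]=a; o[:350,410:660]=b; 
cc=cv2.resize(t[150:310,120:500],(360,152)); o[360:360+152,:360]=cc
o2=cv2.resize(s[175:345,255:415],(230,244)); o[355:599,400:630]=o2
cv2.imwrite('pics/v1.png',o)
E
```

```text
(no output)
```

View pics/v1.png

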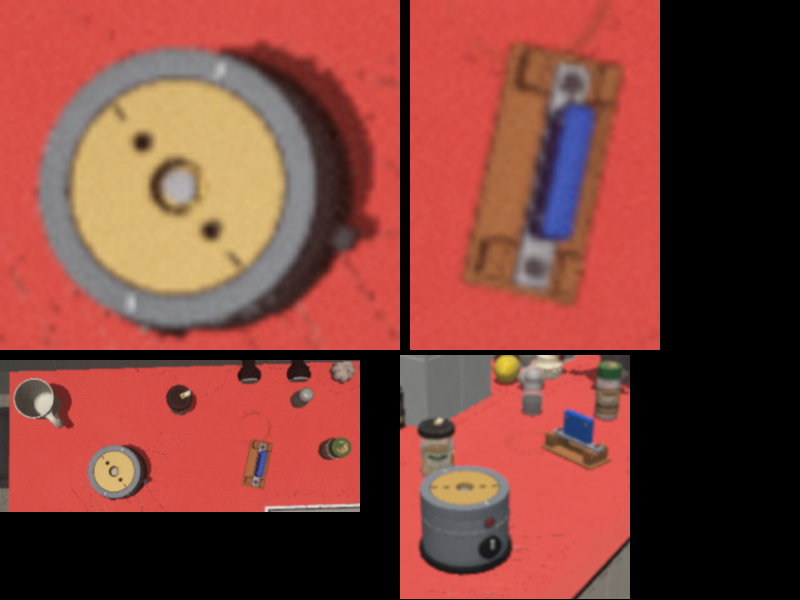

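```bash
python3 - <<'E'
from h import *
# box: grip top face z~77 (spanner), grinder top z 99
m=models.cut_out('top','spanner')[0]['region']; 
pts=np.argwhere(m)[:,::-1]
w=np.array([atz('top',u,v,70) for u,v in pts]); c=w.mean(0); d=np.linalg.svd(w-c)[2][0]
print('spanner grip',c,np.degrees(np.arctan2(d[1],d[0])))
r=cv2.minAreaRect(w.astype(np.float32)); print(r)
m=models.cut_out('top','spanner_rest')[0]['region']
w=np.array([atz('top',u,v,28) for u,v in np.argwhere(m)[:,::-1]]); print('rest',cv2.minAreaRect(w.astype(np.float32)))
g=models.cut_out('top','grinder')[0]['region']
cs,_=cv2.findContours(g.astype(np.uint8),0,1); e=cv2.fitEllipse(max(cs,key=len)); print('ell',e, atz('top',*e[0],99), atz('top',*e[0],50))
for l,h in(('mug',50),('honey_jar',86),('salt_shaker',80),('spice_jar',100)):
    m=models.cut_out('top',l)[0]['region']; u=np.argwhere(m)[:,::-1].mean(0); print(l,atz('top',*u,h))
E
```

```text
spanner grip [ 502.34203519 -169.36863563] 165.9615490228119
((501.5846252441406, -170.0871124267578), (20.651874542236328, 97.67989349365234), 76.43836975097656)
rest ((505.75482177734375, -170.29074096679688), (52.3697395324707, 111.93362426757812), 75.5843505859375)
ell ((243.94204711914062, 267.4892578125), (56.28404998779297, 62.407264709472656), 95.45645141601562) [492.55279487 155.81272733] [494.07056527 164.64030604]
mug [668.7912839 354.2494413]
honey_jar [655.44274929  12.52242303]
salt_shaker [ 653.47580211 -270.91476054]
spice_jar [ 531.88119566 -333.89872187]
```

```bash
python3 - <<'E'
from h import *
def line(n,A,B,z):
    a,b=atz('top',*A,z),atz('top',*B,z); d=a-b; print(n,(a+b)/2,np.linalg.norm(d),np.degrees(np.arctan2(d[1],d[0])))
q=lambda x,y:(204.6+x/5,229.6+y/5); r=lambda x,y:(364.6+(x-410)/5,224.6+y/5)
line('holes',q(143,142),q(211,230),98)
line('notch',q(120,112),q(235,259),98)
line('ticks',q(220,70),q(131,303),99)
line('dots',r(572,84),r(534,267),32)
line('grip top long edgeish',r(583,106),r(557,240),77)
line('ringext',q(177,77),q(177,293),98)
line('ringext2',q(70,186),q(286,186),98)
line('rest d1',r(513,42),r(576,302),28); line('rest d2',r(621,65),r(466,282),28)
# side view of ring
for e in ('grinder',):
    print(proj('side',[492,156,98]),proj('side',[504,-170,77]))
E
```

```text
holes [494.31780762 164.43032263] 47.838855412449384 36.73217041742739
notch [494.58528387 164.26247009] 80.29086298065546 37.06865230868657
ticks [494.25017274 164.78711743] 105.82823041517672 -21.794836796341535
dots [ 503.11445739 -173.2801026 ] 85.55037925657892 -14.013255447429904
grip top long edgeish [ 502.16577994 -173.63279445] 59.704294223651864 -13.300735686348698
ringext [494.88973472 164.40133226] 92.17149819262414 -0.728998674401155
ringext2 [494.27192226 164.00646678] 92.43578368533626 88.43316740011609
rest d1 [ 505.1303703  -169.99425218] 122.31602265964081 11.344563802414784
rest d2 [ 504.35874241 -169.71070388] 122.94121772847025 -37.57999116844294
[304.2516088  265.35768104] [379.06069033 216.52824683]
```

>>> carry_out([
  {"dp": [40, -23, 4], "roll": -7, "gripper": 1},
  {"dp": [80, -46, 8], "roll": -14, "gripper": 1},
  {"dp": [120, -70, 12], "roll": -21, "gripper": 1},
  {"dp": [155, -91, 16], "roll": -28, "gripper": 1},
  {"dp": [190, -111, 20], "roll": -35, "gripper": 1},
  {"dp": [225, -132, 24], "roll": -42, "gripper": 1},
  {"dp": [260, -152, 28], "roll": -49, "gripper": 1},
  {"dp": [295, -172, 32], "roll": -56, "gripper": 1},
  {"dp": [330, -193, 36], "roll": -63, "gripper": 1},
  {"dp": [365, -213, 40], "roll": -70, "gripper": 1},
  {"dp": [400, -234, 42], "roll": -76, "gripper": 1},
  {"dp": [425, -248, 42], "roll": -76, "gripper": 1},
], newtons=60)

```text
clock: 2.25
eef_pos: [486.3, -189.1, 130.5]
eef_rot: [-3.141, -0.0, 1.576]
wrist_force: [-0.1, -1.2, -0.6]
finger_gap: 93.9
finger_force: 0.0
```

>>> carry_out([
  {"dp": [3, 3, 0], "roll": -7, "gripper": 1},
  {"dp": [6, 6, 0], "roll": -14, "gripper": 1},
  {"dp": [9, 9, 0], "roll": -21, "gripper": 1},
  {"dp": [12, 12, 0], "roll": -28, "gripper": 1},
  {"dp": [15, 15, 0], "roll": -35, "gripper": 1},
  {"dp": [18, 18, 0], "roll": -42, "gripper": 1},
  {"dp": [18, 18, 0], "roll": -49, "gripper": 1},
  {"dp": [18, 18, 0], "roll": -56, "gripper": 1},
  {"dp": [18, 18, 0], "roll": -63, "gripper": 1},
  {"dp": [18, 18, 0], "roll": -70, "gripper": 1},
  {"dp": [18, 18, 5], "roll": -76, "gripper": 1},
  {"dp": [18, 18, 20], "roll": -76, "gripper": 1},
])

```text
clock: 3.25
eef_pos: [504.0, -173.9, 112.3]
eef_rot: [-3.141, 0.003, 2.902]
wrist_force: [0.9, 0.7, 0.4]
finger_gap: 94.1
finger_force: 0.0
```

```bash
python3 - <<'E'
from h import *
s=read_state(); print(s['eef_pos'],s['eef_rot'],s['joints'])
E
```

```text
[ 503.96540173 -173.87455654  112.34346165] [-3.14105828  0.00333227  2.90172408] [-4.00935943e-01  3.18347910e-01  1.64381891e+00  7.51934028e-06
  1.17605100e+00 -1.73186568e+00]
```

>>> carry_out([
  {"dp": [0, 0, 25], "roll": 0, "gripper": 0.6},
  {"dp": [0, 0, 50], "roll": 0, "gripper": 0.3},
  {"dp": [0, 0, 65], "roll": 0, "gripper": 0},
  {"dp": [0, 0, 72], "roll": 0, "gripper": -0.2},
  {"dp": [0, 0, 72], "roll": 0, "gripper": -1},
  {"dp": [0, 0, 72], "roll": 0, "gripper": -1},
  {"dp": [0, 0, 72], "roll": 0, "gripper": -1},
  {"dp": [0, 0, 72], "roll": 0, "gripper": -1},
  {"dp": [0, 0, 72], "roll": 0, "gripper": -1},
  {"dp": [0, 0, 72], "roll": 0, "gripper": -1},
], newtons=60)

```text
clock: 4.08
eef_pos: [503.3, -173.6, 39.4]
eef_rot: [-3.141, 0.001, 2.895]
wrist_force: [-1.4, -0.3, -0.3]
finger_gap: 30.7
finger_force: 0.0
```

>>> carry_out([
  {"dp": [0, 0, 0], "roll": 0, "gripper": -1},
  {"dp": [0, 0, 0], "roll": 0, "gripper": -1},
  {"dp": [0, 0, 0], "roll": 0, "gripper": -1},
  {"dp": [0, 0, 0], "roll": 0, "gripper": -1},
  {"dp": [0, 0, 0], "roll": 0, "gripper": -1},
  {"dp": [0, 0, 0], "roll": 0, "gripper": -1},
])

```text
clock: 4.58
eef_pos: [503.0, -173.5, 38.9]
eef_rot: [3.142, 0.0, 2.895]
wrist_force: [-0.6, 0.5, 1.7]
finger_gap: 12.8
finger_force: 60.0
```

>>> carry_out([
  {"dp": [0, 0, -25], "roll": 0, "gripper": -1},
  {"dp": [0, 0, -60], "roll": 0, "gripper": -1},
  {"dp": [2, 8, -90], "roll": 0, "gripper": -1},
  {"dp": [8, 30, -106], "roll": -6, "gripper": -1},
  {"dp": [18, 65, -106], "roll": -12, "gripper": -1},
  {"dp": [29, 103, -106], "roll": -18, "gripper": -1},
  {"dp": [39, 141, -106], "roll": -24, "gripper": -1},
  {"dp": [50, 179, -106], "roll": -30, "gripper": -1},
  {"dp": [60, 217, -106], "roll": -36, "gripper": -1},
  {"dp": [71, 255, -106], "roll": -42, "gripper": -1},
  {"dp": [82, 293, -106], "roll": -48, "gripper": -1},
  {"dp": [90.7, 325.8, -106], "roll": -51, "gripper": -1},
])

```text
clock: 5.58
eef_pos: [493.9, 167.0, 144.7]
eef_rot: [3.141, -0.0, -2.492]
wrist_force: [0.5, -0.5, -1.3]
finger_gap: 12.6
finger_force: 60.0
```

>>> carry_out([
  {"dp": [0, 0, 3], "roll": 0, "gripper": -1},
  {"dp": [0, 0, 6], "roll": 0, "gripper": -1},
  {"dp": [0, 0, 6], "roll": 0, "gripper": -1},
  {"dp": [0, 0, 6], "roll": 0, "gripper": -1},
])

```text
clock: 5.92
eef_pos: [494.6, 163.6, 138.5]
eef_rot: [3.141, -0.001, -2.5]
wrist_force: [0.4, -0.5, -1.5]
finger_gap: 12.7
finger_force: 60.0
```

```bash
python3 - <<'E'
from h import *
s=read_state(); print(s)
im=viewer.camera('side')[:,:,::-1]; it=viewer.camera('top')[:,:,::-1]
cv2.imwrite('pics/s1.png',im); cv2.imwrite('pics/t1.png',it)
o=np.zeros((600,800,3),np.uint8)
o[:600,:480]=cv2.resize(im[210:310,260:340],(480,600),interpolation=2)
o[:320,480:800]=cv2.resize(it[215:315,195:295],(320,320),interpolation=2)
cv2.imwrite('pics/v2.png',o)
E
```

```text
{'clock': 5.9167, 'joints': array([ 2.49186062e-01,  2.67326821e-01,  1.64541183e+00, -1.58895246e-04,
        1.22968534e+00, -1.96309609e+00]), 'qd': array([-0.0076531 , -0.00567184, -0.00535783,  0.00073963,  0.00067709,
        0.00018745]), 'effort': array([ 9.19381846e-01, -5.02724218e+01, -3.43340564e+01, -1.84577244e-02,
        1.63430034e-02,  8.84198180e-04]), 'eef_pos': array([494.61364852, 163.5864768 , 138.51100056]), 'eef_rot': array([ 3.14141315e+00, -8.25411758e-04, -2.50005353e+00]), 'wrist_force': array([ 0.42725192, -0.45681502, -1.50468952]), 'moment': array([ 0.12853823, -0.17316986, -0.02673242]), 'finger_force': 59.98853266239166, 'finger_gap': 12.742703257748753}
```

View pics/v2.png

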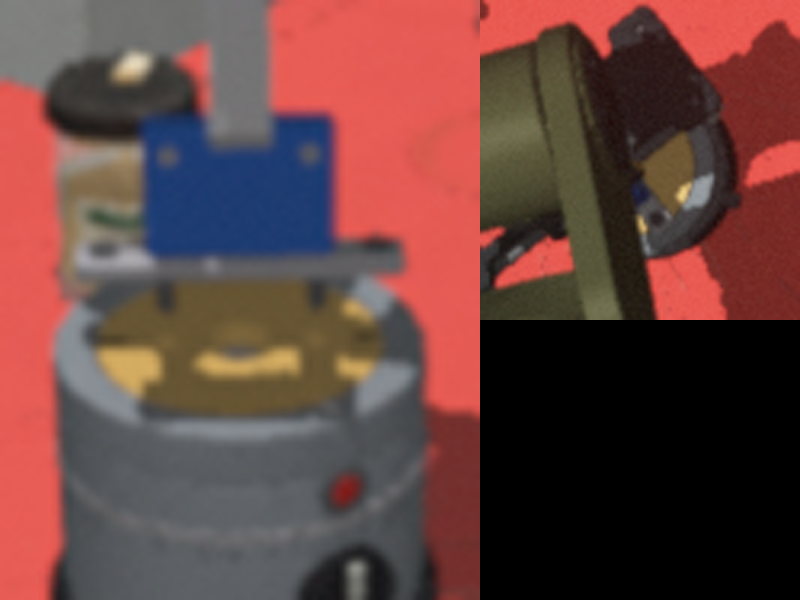

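```bash
python3 - <<'E'
from h import *
s=read_state(); t=s['eef_pos']; y=s['eef_rot'][2]; d=np.array([np.cos(y),np.sin(y),0])
c=np.radians(36.8); h=np.array([np.cos(c),np.sin(c),0])
H=np.array([[494.4,164.4,98]+k*24*h for k in(1,-1)]); T=np.array([t-[0,0,28.9]+k*24*d for k in(1,-1)])
print('yaw',np.degrees(y)+180)
f=lambda p:np.round((p-[260,210])*[10,10],0)
pr=lambda X:proj('side',X)
print('holes px',pr(H),'tips',pr(T),'ctr',pr(np.array([[494.4,164.4,98]])))
im=cv2.imread('pics/s1.png')[248:282,270:328]
o=cv2.resize(im,None,fx=13,fy=13,interpolation=cv2.INTER_CUBIC).astype(float)
o=np.clip((o/255)**.6*255*1.1,0,255).astype(np.uint8)
for p in pr(H): cv2.drawMarker(o,tuple(int(v) for v in (p+.5-[270,248])*13),(0,255,0),0,14,1)
for p in pr(T): cv2.drawMarker(o,tuple(int(v) for v in (p+.5-[270,248])*13),(255,0,255),1,14,1)
cv2.imwrite('pics/v3.png',o)
E
```

```text
yaw 36.74836434863917
holes px [[288.12188391 267.05778471]
 [313.1969304  266.53215704]] tips [[313.22396032 260.82207533]
 [288.03367334 261.32639823]] ctr [[300.67175328 266.79646742]]
```

View pics/v3.png

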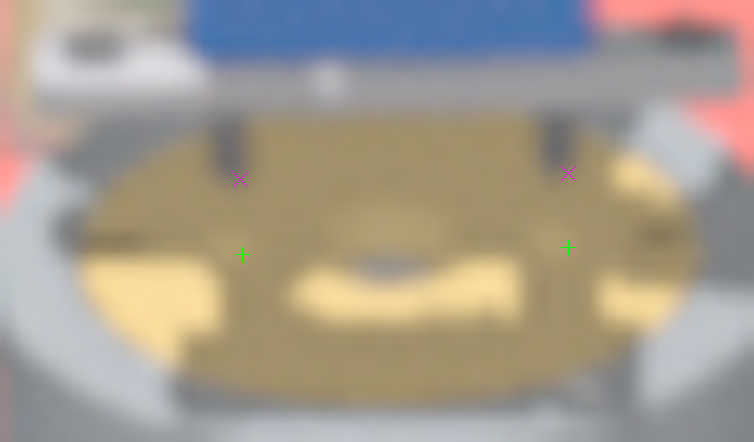

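>>> carry_out([
  {"dp": [0, 0.5, 4], "roll": 0, "gripper": -1},
  {"dp": [0, 0.5, 8], "roll": 0, "gripper": -1},
  {"dp": [0, 0.5, 10], "roll": 0, "gripper": -1},
  {"dp": [0, 0.5, 11], "roll": 0, "gripper": -1},
  {"dp": [0, 0.5, 12], "roll": 0, "gripper": -1},
  {"dp": [0, 0.5, 12.5], "roll": 0, "gripper": -1},
  {"dp": [0, 0.5, 13], "roll": 0, "gripper": -1},
  {"dp": [0, 0.5, 13], "roll": 0, "gripper": -1},
])

```text
clock: 6.68
eef_pos: [494.4, 165.0, 125.8]
eef_rot: [3.142, 0.0, -2.498]
wrist_force: [0.3, -0.0, -1.0]
finger_gap: 12.9
finger_force: 60.0
```

>>> carry_out([
  {"dp": [0, 0, 0.5], "roll": 0, "gripper": -1},
  {"dp": [0, 0, 1], "roll": 0, "gripper": -1},
  {"dp": [0, 0, 1.5], "roll": 0, "gripper": -1},
  {"dp": [0, 0, 2], "roll": 0, "gripper": -1},
  {"dp": [0, 0, 2.5], "roll": 0, "gripper": -1},
  {"dp": [0, 0, 3], "roll": 0, "gripper": -1},
  {"dp": [0, 0, 3], "roll": 0, "gripper": -1},
])

```text
clock: 7.27
eef_pos: [494.3, 165.0, 122.7]
eef_rot: [3.142, -0.0, -2.498]
wrist_force: [-0.2, -0.2, -0.9]
finger_gap: 12.5
finger_force: 60.0
```

>>> carry_out([
  {"dp": [0, 0, 1], "roll": 0, "gripper": -1},
  {"dp": [0, 0, 2], "roll": 0, "gripper": -1},
  {"dp": [0, 0, 3], "roll": 0, "gripper": -1},
  {"dp": [0, 0, 4], "roll": 0, "gripper": -1},
  {"dp": [0, 0, 5], "roll": 0, "gripper": -1},
  {"dp": [0, 0, 6], "roll": 0, "gripper": -1},
  {"dp": [0, 0, 6], "roll": 0, "gripper": -1},
  {"dp": [0, 0, 6], "roll": 0, "gripper": -1},
  {"dp": [0, 0, 6], "roll": 0, "gripper": -1},
])

```text
clock: 8.02
eef_pos: [494.4, 165.0, 116.9]
eef_rot: [-3.142, 0.0, -2.498]
wrist_force: [-0.1, -1.0, -1.3]
finger_gap: 12.7
finger_force: 60.0
```

```bash
python3 - <<'E'
from h import *
s=read_state(); print(s['eef_pos'],s['wrist_force'],s['moment'],s['joints'])
im=viewer.camera('side')[:,:,::-1]
o=cv2.resize(im[220:290,260:340],None,fx=8,fy=8,interpolation=2); cv2.imwrite('pics/v4.png',o)
E
```

```text
[494.39790625 164.9819045  116.87014542] [-0.14934808 -0.9938349  -1.30884095] [ 0.05519944 -0.14363314 -0.01470324] [ 2.51798375e-01  2.90110098e-01  1.66969602e+00  7.41344278e-06
  1.18174169e+00 -1.96216560e+00]
```

View pics/v4.png

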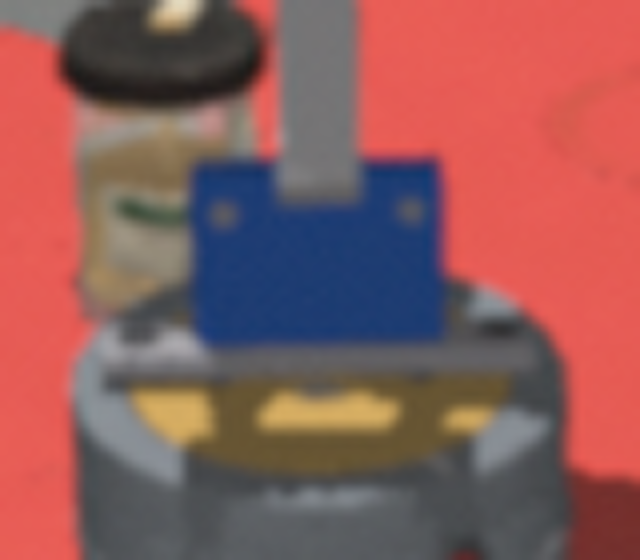

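>>> carry_out([
  {"dp": [0, 0, 0], "roll": 4, "gripper": -1},
  {"dp": [0, 0, 0], "roll": 8, "gripper": -1},
  {"dp": [0, 0, 0], "roll": 12, "gripper": -1},
  {"dp": [0, 0, 0], "roll": 16, "gripper": -1},
  {"dp": [0, 0, 0], "roll": 20, "gripper": -1},
  {"dp": [0, 0, 0], "roll": 24, "gripper": -1},
  {"dp": [0, 0, 0], "roll": 28, "gripper": -1},
  {"dp": [0, 0, 0], "roll": 32, "gripper": -1},
  {"dp": [0, 0, 0], "roll": 36, "gripper": -1},
  {"dp": [0, 0, 0], "roll": 40, "gripper": -1},
  {"dp": [0, 0, 0], "roll": 44, "gripper": -1},
  {"dp": [0, 0, 0], "roll": 48, "gripper": -1},
])

```text
clock: 9.07
eef_pos: [494.5, 164.8, 116.9]
eef_rot: [-3.141, 0.0, 2.944]
wrist_force: [0.7, -1.1, -2.1]
finger_gap: 12.5
finger_force: 60.1
```

```bash
python3 - <<'E'
from h import *
s=read_state(); print(s['eef_pos'],s['eef_rot'],s['wrist_force'],s['moment'])
E
```

```text
[494.47785468 164.79803168 116.91553185] [-3.14123980e+00  3.69907242e-04  2.94394216e+00] [ 0.66509239 -1.09741168 -2.06009601] [-0.28318064 -0.25087061  0.189272  ]
```

>>> carry_out([
  {"dp": [0, 0, 0], "roll": 1.5, "gripper": -1},
  {"dp": [0, 0, 0], "roll": 3, "gripper": -1},
  {"dp": [0, 0, 0], "roll": 4.5, "gripper": -1},
  {"dp": [0, 0, 0], "roll": 6, "gripper": -1},
  {"dp": [0, 0, 0], "roll": 7, "gripper": -1},
  {"dp": [0, 0, 0], "roll": 8, "gripper": -1},
])

```text
clock: 9.57
eef_pos: [494.5, 164.9, 116.9]
eef_rot: [-3.141, 0.0, 2.807]
wrist_force: [0.4, -1.3, -0.5]
finger_gap: 12.8
finger_force: 60.1
```

```bash
cat > r.py <<'E'
from h import *
s=read_state(); print(s['eef_pos'],s['eef_rot'],s['wrist_force'],s['moment'])
E
python3 r.py
```

```text
[494.46516737 164.88308611 116.9231147 ] [-3.14144698e+00  3.16907941e-04  2.80660191e+00] [ 0.41087553 -1.34122235 -0.47596576] [-0.25175358 -0.23950169  0.19343402]
```

>>> carry_out([
  {"dp": [0, 0, 0], "roll": 1, "gripper": -1},
  {"dp": [0, 0, 0], "roll": 2, "gripper": -1},
  {"dp": [0, 0, 0], "roll": 3, "gripper": -1},
  {"dp": [0, 0, 0], "roll": 3, "gripper": -1},
])

```text
clock: 9.9
eef_pos: [494.4, 165.0, 116.9]
eef_rot: [-3.142, 0.0, 2.754]
wrist_force: [0.5, -1.9, -1.4]
finger_gap: 12.9
finger_force: 60.1
```

```bash
python3 r.py
```

```text
[494.40878723 164.95939091 116.88572668] [-3.14158830e+00  1.39105518e-04  2.75368492e+00] [ 0.5344637  -1.85386429 -1.38379178] [-0.31774608 -0.27680279  0.19124153]
```

Not at the stop yet; continue in small steps.

>>> carry_out([
  {"dp": [0, 0, 0], "roll": 0.7, "gripper": -1},
  {"dp": [0, 0, 0], "roll": 1.4, "gripper": -1},
  {"dp": [0, 0, 0], "roll": 2, "gripper": -1},
  {"dp": [0, 0, 0], "roll": 2, "gripper": -1},
])

```text
clock: 10.23
eef_pos: [494.4, 165.0, 116.9]
eef_rot: [3.142, 0.0, 2.719]
wrist_force: [1.2, -1.5, -0.7]
finger_gap: 12.9
finger_force: 60.1
```

```bash
python3 r.py
```

```text
[494.3974038  165.02113018 116.90557196] [3.14151069e+00 1.23803923e-04 2.71926027e+00] [ 1.15263922 -1.49982675 -0.69616369] [-0.3154497  -0.28768929  0.2485902 ]
```

>>> carry_out([
  {"dp": [0, 0, 0], "roll": 0.5, "gripper": -1},
  {"dp": [0, 0, 0], "roll": 1, "gripper": -1},
  {"dp": [0, 0, 0], "roll": 1, "gripper": -1},
])

```text
clock: 10.48
eef_pos: [494.4, 165.0, 116.9]
eef_rot: [3.142, 0.0, 2.702]
wrist_force: [1.0, -1.5, -0.7]
finger_gap: 12.8
finger_force: 60.1
```

```bash
python3 r.py
```

```text
[494.39831475 165.00826443 116.88008737] [3.14153093e+00 8.43171739e-05 2.70194349e+00] [ 0.99587005 -1.48016985 -0.70858044] [-0.37507616 -0.33983329  0.2687113 ]
```

>>> carry_out([
  {"dp": [0, 0, 0], "roll": 1, "gripper": -1},
  {"dp": [0, 0, 0], "roll": 2, "gripper": -1},
  {"dp": [0, 0, 0], "roll": 2, "gripper": -1},
])

```text
clock: 10.73
eef_pos: [494.4, 165.0, 116.9]
eef_rot: [3.141, 0.0, 2.666]
wrist_force: [0.7, -2.0, -0.7]
finger_gap: 12.8
finger_force: 60.1
```

```bash
python3 r.py
```

```text
[494.40096131 165.02117593 116.89813918] [3.14149368e+00 5.65152732e-05 2.66608014e+00] [ 0.65282436 -1.98992839 -0.72881237] [-0.34109897 -0.32245079  0.16802595]
```

```bash
python3 - <<'E'
from h import *
im=viewer.camera('side')[:,:,::-1]; it=viewer.camera('top')[:,:,::-1]
cv2.imwrite('pics/s5.png',im); cv2.imwrite('pics/t5.png',it)
o=np.zeros((600,800,3),np.uint8)
o[:500,:500]=cv2.resize(im[215:290,262:337],(500,500),interpolation=2)
o[:300,500:800]=cv2.resize(it[225:305,205:285],(300,300),interpolation=2)
cv2.imwrite('pics/v5.png',o)
s=read_state();y=s['eef_rot'][2]
for yy in (y,np.radians(155.5),np.radians(158.2)):
    d=np.array([np.cos(yy),np.sin(yy),0]); print(proj('side',np.array([s['eef_pos']-[0,0,8.9]+k*52*d for k in(1,-1)])))
E
```

```text
[[313.23140333 274.59180211]
 [288.61423884 251.0957941 ]]
[[314.377105   274.25853955]
 [287.53014332 251.37891208]]
[[315.50938992 273.8926812 ]
 [286.45086853 251.69119055]]
```

View pics/v5.png

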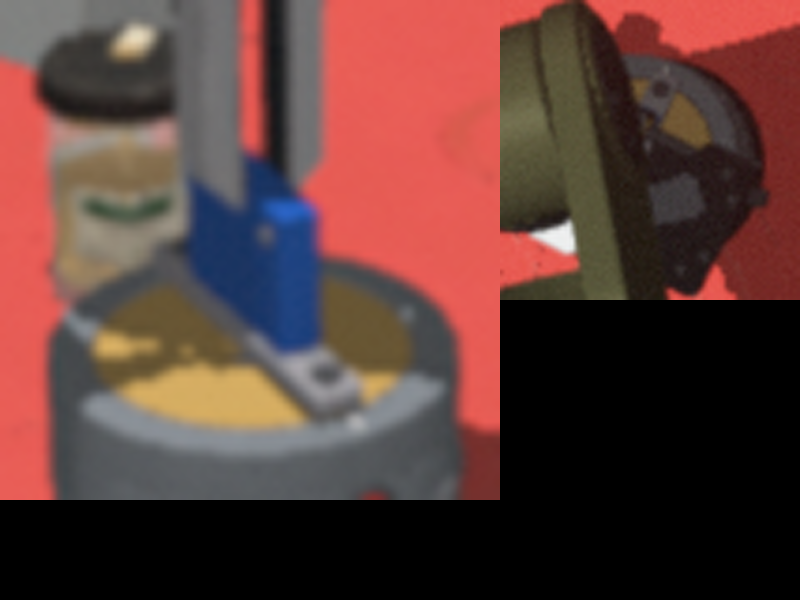

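```bash
python3 - <<'E'
from h import *
c=np.array([494.4,164.8])
def an(cx,cy,z,b=.95):
    p=atz('side',262+cx/6.667-.4+b,215+cy/6.667-.4,z)-c; print(p,np.hypot(*p),np.degrees(np.arctan2(p[1],p[0])))
for b in(.5,.95,1.3):
    an(327,373,109.9,b); an(357,421,99,b); an(408,314,99,b)
im=cv2.imread('pics/s5.png'); cv2.imwrite('pics/v6.png',cv2.resize(im[258:284,295:325],None,fx=20,fy=20,interpolation=2))
E
```

```text
[-36.5966495   16.71535219] 40.233291609108065 155.4516665999381
[-47.7707214   18.31398421] 51.16096012252444 159.02454654985948
[-25.61099926 -39.99183363] 47.48968351891251 -122.63573152229793
[-37.28261583  16.24670516] 40.66877022428684 156.45379526598953
[-48.45580047  17.8465365 ] 51.63781041568597 159.78097159294316
[-26.3342928  -40.48592576] 48.29705127492327 -123.0422101949485
[-37.81616014  15.8822075 ] 41.01592961900518 157.2183409597664
[-48.9886575   17.48297244] 52.014833352506535 160.3596373499053
[-26.89687404 -40.87022013] 48.92664638742073 -123.3490928281743
```

View pics/v6.png

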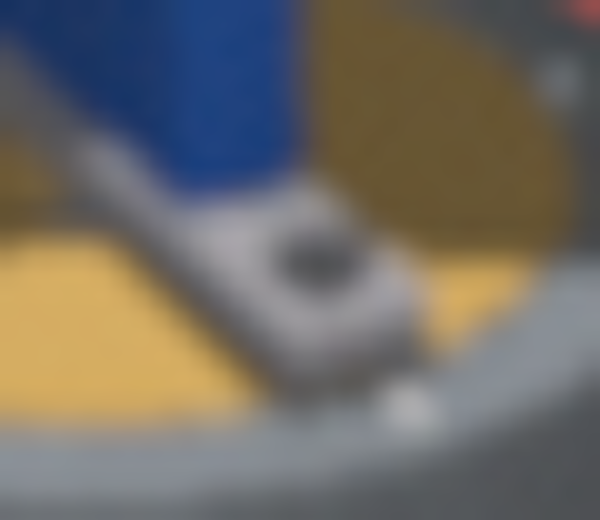

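>>> carry_out([
  {"dp": [0, 0, 0], "roll": 1, "gripper": -1},
  {"dp": [0, 0, 0], "roll": 2, "gripper": -1},
  {"dp": [0, 0, 0], "roll": 3, "gripper": -1},
])

```text
clock: 11.08
eef_pos: [494.4, 165.0, 116.9]
eef_rot: [-3.142, 0.0, 2.614]
wrist_force: [1.6, -1.6, -0.6]
finger_gap: 12.7
finger_force: 61.1
```

```bash
for i in 1 2 3; do python3 r.py; done; python3 - <<'E'
from h import *
im=viewer.camera('side')[:,:,::-1]; cv2.imwrite('pics/s7.png',im)
a=cv2.imread('pics/s5.png')
def dot(i):
    g=cv2.cvtColor(i,6)[264:278,303:319].astype(float); return g
# subpixel shift of bar end patch and of static tick patch
for (r0,r1,c0,c1) in ((262,276,304,317),(285,300,290,335)):
    f=lambda i:cv2.cvtColor(i,6)[r0:r1,c0:c1].astype(np.float32)
    print(cv2.phaseCorrelate(f(a),f(im),cv2.createHanningWindow((c1-c0,r1-r0),5)))
p=lambda y:proj('side',np.array([494.4,164.8,110])+42*np.array([np.cos(y),np.sin(y),0]))
print('per deg',p(np.radians(155))-p(np.radians(156)))
s=read_state(); print(s['moment'],s['eef_rot'][2])
E
```

```text
[494.39305675 164.98888504 116.8747024 ] [-3.14157334e+00  1.14676277e-04  2.61388604e+00] [ 1.55116585 -1.58569826 -0.59531711] [-0.3088243  -0.3233003   0.64558808]
[494.39305675 164.98888504 116.8747024 ] [-3.14157334e+00  1.14676277e-04  2.61388604e+00] [ 1.55116585 -1.58569826 -0.59531711] [-0.3088243  -0.3233003   0.64558808]
[494.39305675 164.98888504 116.8747024 ] [-3.14157334e+00  1.14676277e-04  2.61388604e+00] [ 1.55116585 -1.58569826 -0.59531711] [-0.3088243  -0.3233003   0.64558808]
((0.41854264684918174, 0.4095340794949349), 0.9837338182661268)
((0.4026441756500816, 0.3958334129393508), 0.8734439387144866)
per deg [-0.3426397   0.10355493]
[-0.29758428 -0.3698961   0.63688372] 2.612679241266804
```

>>> carry_out([
  {"dp": [0, 0, 0], "roll": -1, "gripper": -1},
  {"dp": [0, 0, 0], "roll": -2, "gripper": -1},
  {"dp": [0, 0, 0], "roll": -3, "gripper": -1},
  {"dp": [0, 0, 0], "roll": -3, "gripper": -1},
])

```text
clock: 11.47
eef_pos: [494.4, 165.0, 116.8]
eef_rot: [3.142, -0.0, 2.669]
wrist_force: [0.5, -0.9, -0.6]
finger_gap: 13.1
finger_force: 60.1
```

```bash
python3 r.py
```

```text
[494.35128006 165.01098361 116.84604258] [ 3.14151839e+00 -1.21121781e-04  2.66938990e+00] [ 0.50978001 -0.91014318 -0.63935177] [-0.31502869 -0.32023356  0.17586011]
```

>>> carry_out([
  {"dp": [0, 0, 0], "roll": -1, "gripper": -1},
  {"dp": [0, 0, 0], "roll": -2, "gripper": -1},
  {"dp": [0, 0, 0], "roll": -3, "gripper": -1},
  {"dp": [0, 0, 0], "roll": -3, "gripper": -1},
])

```text
clock: 11.8
eef_pos: [494.2, 165.1, 116.7]
eef_rot: [3.142, -0.0, 2.722]
wrist_force: [0.2, 0.2, -1.9]
finger_gap: 13.0
finger_force: 60.0
```

```bash
python3 r.py
```

```text
[494.19939996 165.10066865 116.69520698] [ 3.14159174e+00 -4.86871820e-04  2.72170098e+00] [ 0.19402428  0.23668066 -1.91197508] [ 0.02778912 -0.21076382 -0.01862769]
```

>>> carry_out([
  {"dp": [0, 0, -2], "roll": 0, "gripper": -1},
  {"dp": [0, 0, -5], "roll": 0, "gripper": -1},
  {"dp": [0, 0, -9], "roll": 0, "gripper": -1},
  {"dp": [0, 0, -14], "roll": 0, "gripper": -1},
  {"dp": [0, 0, -20], "roll": 0, "gripper": -1},
  {"dp": [0, 0, -28], "roll": 0, "gripper": -1},
  {"dp": [0, 0, -28], "roll": 0, "gripper": -1},
  {"dp": [0, 0, -28], "roll": 0, "gripper": -1},
])

```text
clock: 12.47
eef_pos: [494.6, 165.1, 145.5]
eef_rot: [3.141, 0.001, 2.72]
wrist_force: [1.1, -0.4, -1.6]
finger_gap: 13.1
finger_force: 60.0
```

```bash
python3 r.py; python3 - <<'E'
from h import *
im=viewer.camera('side')[:,:,::-1]; cv2.imwrite('pics/s8.png',im)
cv2.imwrite('pics/v8.png',cv2.resize(im[205:285,262:337],(562,600),interpolation=2))
E
```

```text
[494.60840455 165.08014888 145.45741215] [3.14086584e+00 8.63874812e-04 2.72018217e+00] [ 1.06950825 -0.40838228 -1.55709598] [-0.02997918 -0.12343477  0.00687516]
```

View pics/v8.png

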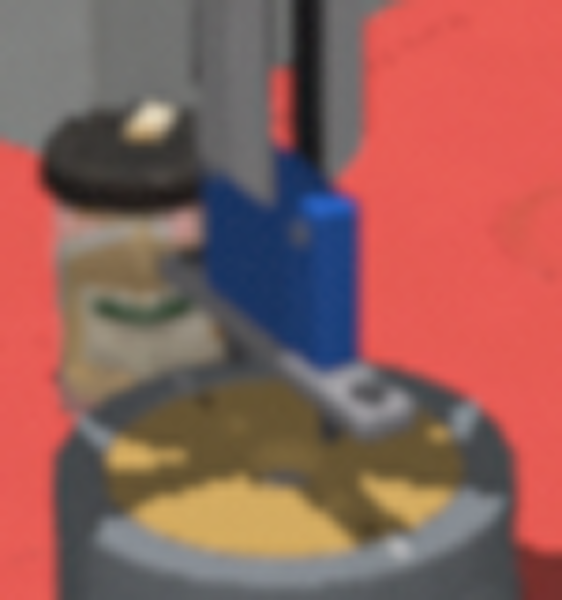

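>>> carry_out([
  {"dp": [-8, -16, 0], "roll": -1, "gripper": -1},
  {"dp": [-24, -50, 0], "roll": -2, "gripper": -1},
  {"dp": [-40, -84, 0], "roll": -3, "gripper": -1},
  {"dp": [-56, -118, 0], "roll": -4, "gripper": -1},
  {"dp": [-72, -151, 0], "roll": -5, "gripper": -1},
  {"dp": [-88, -184, 0], "roll": -6, "gripper": -1},
  {"dp": [-104, -217, 0], "roll": -7, "gripper": -1},
  {"dp": [-120, -250, 0], "roll": -8, "gripper": -1},
  {"dp": [-135, -283, 0], "roll": -9, "gripper": -1},
  {"dp": [-145.9, -305.6, 0], "roll": -10, "gripper": -1},
  {"dp": [-145.9, -305.6, 0], "roll": -10, "gripper": -1},
  {"dp": [-145.9, -305.6, 0], "roll": -10, "gripper": -1},
])

```text
clock: 13.52
eef_pos: [502.1, -174.5, 144.3]
eef_rot: [3.141, -0.001, 2.892]
wrist_force: [-0.1, -0.0, -1.9]
finger_gap: 12.8
finger_force: 60.0
```

```bash
python3 r.py; python3 - <<'E'
from h import *
it=viewer.camera('top')[:,:,::-1]; im=viewer.camera('side')[:,:,::-1]; cv2.imwrite('pics/t9.png',it); cv2.imwrite('pics/s9.png',im)
o=np.zeros((600,800,3),np.uint8)
o[:350,:400]=cv2.resize(it[230:300,205:285],None,fx=5,fy=5,interpolation=2)
o[:400,400:800]=cv2.resize(im[190:270,340:420],None,fx=5,fy=5,interpolation=2)
cv2.imwrite('pics/v9.png',o)
E
```

```text
[ 502.09009661 -174.46606801  144.26534489] [ 3.14136523e+00 -9.78457213e-04  2.89239197e+00] [-0.09122329 -0.01947637 -1.94762884] [-0.01878688 -0.1658287   0.01260782]
```

View pics/v9.png

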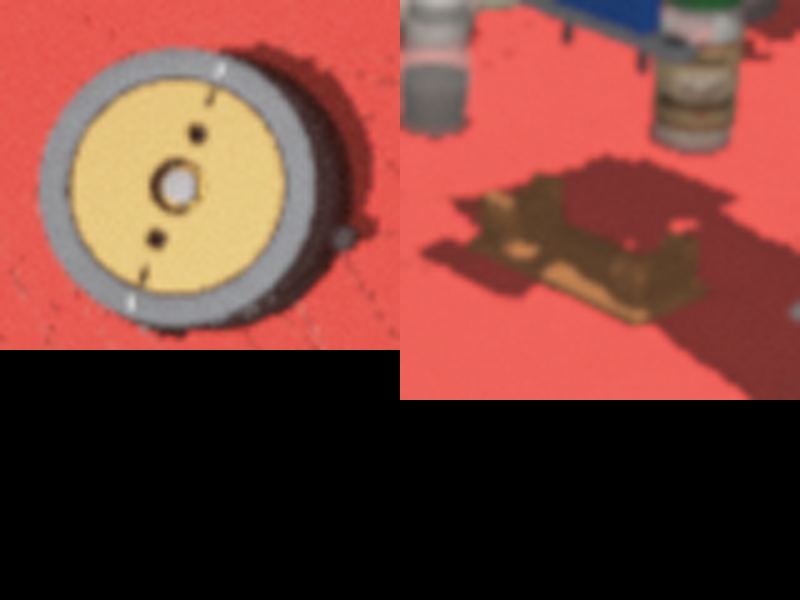

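>>> carry_out([
  {"dp": [-0.6, 1.5, 20], "roll": 0, "gripper": -1},
  {"dp": [-0.6, 1.5, 45], "roll": 0, "gripper": -1},
  {"dp": [-0.6, 1.5, 70], "roll": 0, "gripper": -1},
  {"dp": [-0.6, 1.5, 85], "roll": 0, "gripper": -1},
  {"dp": [-0.6, 1.5, 93], "roll": 0, "gripper": -1},
  {"dp": [-0.6, 1.5, 97], "roll": 0, "gripper": -1},
  {"dp": [-0.6, 1.5, 100], "roll": 0, "gripper": -1},
  {"dp": [-0.6, 1.5, 102], "roll": 0, "gripper": -1},
  {"dp": [-0.6, 1.5, 103], "roll": 0, "gripper": -1},
  {"dp": [-0.6, 1.5, 104], "roll": 0, "gripper": -1},
  {"dp": [-0.6, 1.5, 104.5], "roll": 0, "gripper": -1},
  {"dp": [-0.6, 1.5, 104.5], "roll": 0, "gripper": -1},
])

```text
clock: 14.62
eef_pos: [503.5, -172.3, 40.6]
eef_rot: [-3.142, 0.0, 2.895]
wrist_force: [0.4, -0.2, -1.0]
finger_gap: 12.8
finger_force: 60.0
```

```bash
python3 r.py; python3 - <<'E'
from h import *
im=viewer.camera('side')[:,:,::-1]
cv2.imwrite('pics/v10.png',cv2.resize(im[195:270,340:420],None,fx=7,fy=7,interpolation=2))
E
```

```text
[ 503.5460938  -172.30130452   40.59167093] [-3.14152840e+00  4.11057960e-04  2.89463915e+00] [ 0.40107186 -0.21384533 -0.96383179] [ 0.04591746 -0.12939731 -0.00607535]
```

View pics/v10.png

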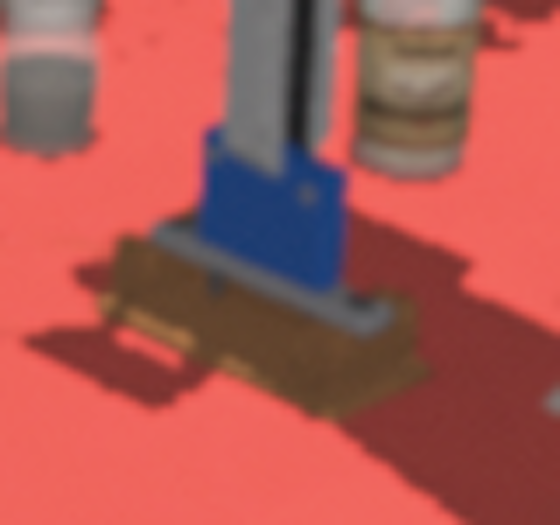

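>>> carry_out([
  {"dp": [0, -0.5, 0.7], "roll": 0, "gripper": -1},
  {"dp": [0, -0.5, 1.4], "roll": 0, "gripper": -1},
  {"dp": [0, -0.5, 1.8], "roll": 0, "gripper": -1},
  {"dp": [0, -0.5, 1.8], "roll": 0, "gripper": -1},
  {"dp": [0, -0.5, 1.8], "roll": 0, "gripper": -1},
])

```text
clock: 15.08
eef_pos: [503.4, -172.8, 38.9]
eef_rot: [-3.142, 0.0, 2.895]
wrist_force: [-1.3, 1.5, 5.1]
finger_gap: 12.9
finger_force: 60.0
```

Contact at the same height as before (+5 N); release and rise.

>>> carry_out([
  {"dp": [0, 0, 0], "roll": 0, "gripper": -0.6},
  {"dp": [0, 0, 0], "roll": 0, "gripper": -0.4},
  {"dp": [0, 0, 0], "roll": 0, "gripper": -0.2},
  {"dp": [0, 0, 0], "roll": 0, "gripper": -0.1},
  {"dp": [0, 0, 0], "roll": 0, "gripper": 0},
  {"dp": [0, 0, 0], "roll": 0, "gripper": 0},
])

```text
clock: 15.58
eef_pos: [503.3, -172.7, 38.5]
eef_rot: [3.142, -0.0, 2.895]
wrist_force: [-0.4, -0.1, -0.4]
finger_gap: 46.5
finger_force: 0.0
```

>>> carry_out([
  {"dp": [0, 0, -10], "roll": 0, "gripper": 0},
  {"dp": [0, 0, -30], "roll": 0, "gripper": 0},
  {"dp": [0, 0, -60], "roll": 0, "gripper": 0},
  {"dp": [0, 0, -95], "roll": 0, "gripper": 0},
  {"dp": [8, 30, -130], "roll": 0, "gripper": 0},
  {"dp": [16, 65, -130], "roll": 0, "gripper": 0},
  {"dp": [25, 100, -130], "roll": 0, "gripper": 0},
  {"dp": [35, 135, -130], "roll": 0, "gripper": 0},
  {"dp": [43, 170, -130], "roll": 0, "gripper": 0},
  {"dp": [43, 170, -130], "roll": 0, "gripper": 0},
  {"dp": [43, 170, -130], "roll": 0, "gripper": 0},
])

```text
clock: 16.5
eef_pos: [503.2, 3.9, 169.3]
eef_rot: [3.142, 0.001, 2.898]
wrist_force: [0.8, -0.7, 0.4]
finger_gap: 46.7
finger_force: 0.0
```

```bash
python3 r.py; python3 - <<'E'
from h import *
it=viewer.camera('top')[:,:,::-1]; im=viewer.camera('side')[:,:,::-1]
o=np.zeros((600,800,3),np.uint8)
o[:350,:250]=cv2.resize(it[225:295,365:415],None,fx=5,fy=5,interpolation=2)
o[:400,300:700]=cv2.resize(im[190:270,340:420],None,fx=5,fy=5,interpolation=2)
o[400:600,:525]=cv2.resize(it[150:310,110:530],(525,200))
cv2.imwrite('pics/v11.png',o)
E
```

```text
[503.17538145   3.91761222 169.33911985] [3.14151188e+00 8.09440253e-04 2.89758293e+00] [ 0.81767714 -0.69383793  0.42421563] [ 0.05697239 -0.16840928  0.0174668 ]
```

View pics/v11.png

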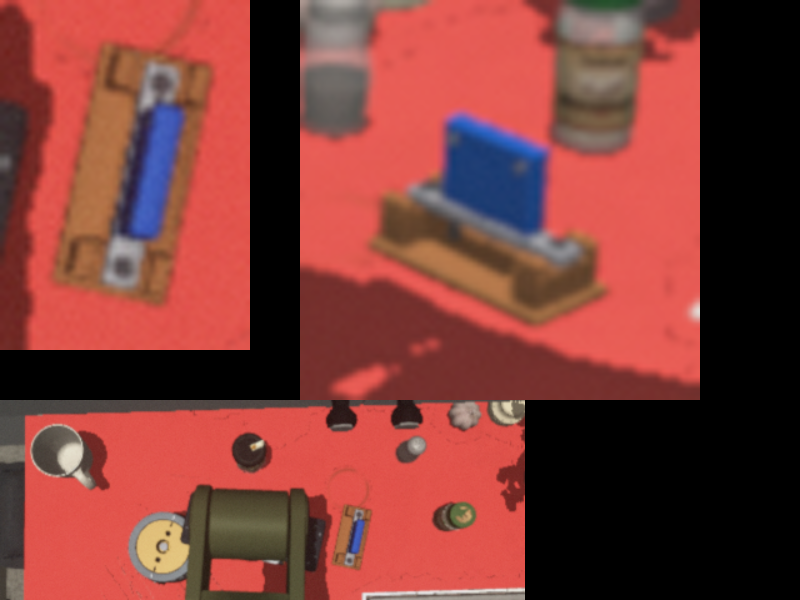

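The spanner sits upright in its rest with the bar between the lips. The ring marks line up with the ticks, and the jars and mug look unmoved.

```bash
python3 -c "
from cell import manip; print(manip.sign_off())"
```

```text
the job is handed in; nothing more can be done
None
```

The ring is turned home: the turning moment climbed to about 0.65 N m at the stop, and the ring's marks line up with the ticks. The spanner is back upright in its rest and the job is handed in; the hand-in returned no verdict.

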